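Seat a small walnut block in the corner nest of a planing board

ROBOT

A 7-joint arm with a two-finger parallel gripper is mounted at the origin on the work surface. World frame = base frame: x ahead of the robot, y to its left, z up, the work surface at z = 0. Lengths are in m, angles in rad, forces in N, time in s.
With the tool pointing down it reaches from about 0.4 to 0.9 m from the base axis. Payload 5.6 kg.
Tool frame: the origin (TCP) lies at the centre of the arm's flange, where the gripper is bolted on; the fingertips stand 190 mm ahead of it and the grasp point (between the pads) lies 171 mm ahead of it; y points along the fingers, x is the direction in which the jaws open and shut, and the axes are right-handed (so a half turn about y gives the same grasp; the last joint's range is limited). The gripper opens to 92 mm and grips with 3 to 60 N. Pads are 20 mm wide; open, the fingers measure 128 mm over their backs; the gripper's body (75 mm by 189 mm) begins 69 mm behind the grasp point.
Start: joints at [-1.343, 0.468, -0.012, 1.603, 0.006, 1.071, -0.056], TCP at [0.174, 0.626, 0.405] pointing down, gripper open.
Joint ranges: [-2.53, 2.53], [-0.31, 2.02], [-1.57, 1.55], [0.28, 2.44], [-1.29, 4.43], [0.15, 1.84], [-2.92, 2.92]. Speed limits (rad/s): [2.57, 2.57, 3.14, 3.14, 3.14, 3.14, 3.14].

INTERFACE

Orientations are given as a unit quaternion [w, x, y, z].
In Python, from plant import r gives the robot as it stands.
- The arm moves only by the tool jog_arm, never from a script. Its arguments are lists of equal length, an entry for each row: "grip": the closure, from 0 (fully open) to 1 (shut); "dp": the shift along the tool's x, y, z in units of 25 mm (1.0 is 25 mm), a list of three; "yaw": the turn about the tool's y in units of 6 degrees (1.0 is 6 degrees). In form: {"grip": [grip, ...], "dp": [[dx, dy, dz], ...], "yaw": [yaw, ...]}. A call has 1 to 20 rows; each row is the pose to reach, as a shift and turn from the pose commanded when the call began, along the tool's axes at that moment; what a row does not reach only later rows make up. A row lasts 1/10 s, in which the tool goes at most 50 mm and 8.59 degrees, less where a joint would pass 70% of its speed; a pose out of reach is approached as far as the arm can. A call with a gripper value outside its range is refused whole. The fingers move at their own pace and stop on an object; "newtons" is the grip in N (left out, the last holds). Time passes only in rows, so rows that repeat a pose let the fingers close. It gives the time, the measured TCP pose, the force and the opening at its end, in the units of the state.
- r.read_state(): the state, without advancing time (a new reading comes with each control period).
- r.capture(name): name is "scene" or "side" or "wrist"; returns a dict with "image" (400x640x3 uint8, red, green, blue), "camera_matrix" (3x3 intrinsics, pixels), "k1" (the pictures are not rectified: a ray, as slopes to the right and down, at radius r is drawn at 1 + k1 r^2 times it, then the intrinsics apply), "rvec" (rotation vector, rad) and "tvec" (3), from world to camera coordinates, as OpenCV has them; the wrist camera has in their place "hand_eye" (4x4, takes a point from camera to tool coordinates, whose origin is the TCP and whose axes are the tool frame's). Camera axes: x right, y down, z forward; pixel columns grow to the right and rows downward; lengths in m; the calibration is good to about 2 mm. A picture is of the moment at which its call begins: read the wrist's pose just before it. There is no depth.
- r.hand_in(): hands the job in, once; it reports no verdict.
The state is a dict: "clock": time; "qpos": joint angles; "joint_vel": joint speeds; "tau": joint torques, N m; "tcp_pos": TCP position; "tcp_rot": TCP orientation; "wrist_force": force on the tool from outside, world axes, zero at the start; "ft_torque": the same for the moment, N m; "opening": finger opening in m.
Only numpy, scipy, OpenCV 4.12 (cv2) and the standard library are available. Lean on these libraries where they do the work, as an engineer would, in place of code of your own. Each camera call takes 0.05 s, during which the arm holds its last target. There are 200 camera calls.

TASK

On the planing board, push the small rectangular walnut block with the fingertips until its long side lies flat against the fence, well before the nest. Then, keeping it against the fence, slide it along until it sits fully home in the corner nest, tight against both the fence and the end stop, ready for planing. Only push it: do not pick it up or tip it, and leave the thumb plane, the round disc, the cork block and the glue jar alone.

Things in the scene. Friction and masses are not known exactly. Their poses are not given: they have to be found in the camera images.
- block_center (a point): centre (half-way up) of the loose rectangular walnut block: 36 mm along its x, 60 mm along its y, 16 mm high, about 25 g, lying flat on the planing board with its x axis within about 20 degrees of the board's x axis. Only pushed, never lifted.
- nest_corner (a point): inner corner of the nest, at the board's top surface, where fence face and end-stop face meet. Axes: x to the fence (away from the robot), y along the fence to the stop, z up. Here the fence face is the plane x = 0, from y = -310 to 0 mm; the stop face is y = 0, from x = -55 to 0 mm. Both stand 11 mm above the board. A seated block has its centre at x = -18, y = -30, z = 8 mm, long side along y.
- keeper_end (a point): mouth end of the keeper's straight inner face, at the board's top: the keeper is a fixed strip parallel to the fence, 39 mm from it, 16 mm wide, 11 mm high, running 18 mm from here to the stop. Before it a 10 mm slanted lead-in widens the mouth to 45 mm. The 36 mm wide block enters only along the fence, with 3 mm of play; its last 32 mm stick out when seated. Axes as nest_corner.
- board: planing board fixed to the bench, 170 mm (x) by 340 mm (y), 18 mm thick plywood, a 20 mm wide wooden fence along its far side. Origin at the centre of its underside, on the bench; axes as nest_corner, which lies at (55, 140, 18) mm here. At the start the block's centre lies 33 to 85 mm from the fence face and 170 to 265 mm short of the stop.
- disc: bystander: round walnut disc, 38 mm across, 14 mm high, lying on the board's near corner by the stop end; origin at the centre of its underside
- thumb_plane: bystander: small steel thumb plane, 30 by 100 mm, 45 mm high, on the bench beside the board; origin at the centre of its underside
- cork_block: bystander: cork sanding block, 45 by 80 mm, 30 mm high, on the bench beside the board; origin at the centre of its underside
- glue_jar: bystander: white glue jar with a steel lid, 44 mm across, 55 mm high, on the bench beside the board; origin at the centre of its underside
There are look-alikes about, which are no part of the job. What is shaped like the part that bears block_center but blue or turquoise is not meant.

How it is judged:
On the way:
1. the block lies flat against the fence (gap under 3 mm, within 5 degrees), its centre still more than 120 mm from the end stop (x of block_center in the frame of nest_corner above -0.021 m and angle between the y axis of block_center and the y axis of nest_corner, either way round below 0.087 rad and y of block_center in the frame of nest_corner below -0.12 m), for 0.2 s.
At the end, for the whole second after the job is handed in: the block lies flat and still on the board in the nest, with less than 2.5 mm between it and the fence and between it and the end stop, its long side within 3 degrees of the fence (x of block_center in the frame of nest_corner between -0.0205 and -0.015 m and y of block_center in the frame of nest_corner between -0.0325 and -0.027 m and z of block_center in the frame of nest_corner below 0.01 m and angle between the y axis of block_center and the y axis of nest_corner, either way round below 0.05 rad and angle between block_center's own z axis and vertical below 0.05 rad and linear speed of block below 0.01 m/s); the robot touches nothing.
It fails at once if the block is lifted more than 5 mm off the board (z of block_center in the frame of nest_corner above 0.013 m).
It fails at once if the block is tipped by more than 15 degrees (angle between block_center's own z axis and vertical above 0.26 rad).
It fails at once if the block is more than 6 mm off the fence, or askew by more than 10 degrees, on the stretch before the nest (its centre 65 to 120 mm from the end stop) (y of block_center in the frame of nest_corner between -0.12 and -0.065 m and (x of block_center in the frame of nest_corner below -0.024 m or angle between the y axis of block_center and the y axis of nest_corner, either way round above 0.175 rad)).
It fails at once if the round disc, the thumb plane, the cork block or the glue jar is moved by more than 10 mm (distance of any of disc, thumb_plane, cork_block, glue_jar from where it was at the start of the episode above 0.01 m).
It also fails if it takes over 45 s, if anything falls off the work surface, if the arm or the gripper's body presses on something with over 40 N, if the wrist force passes 120 N, or if a joint passes its speed limit or range.

## Working session

There is one attempt and no reset: what is moved stays moved. The work goes in short steps, Python scripts to look and compute and a tool call to move; the robot and the scene stay as the last step left them, time stands still between calls to the robot, and variables do not carry over. Pictures are saved under pics/ and viewed, about 8 in all and at most 12, crops included, and the job is handed in when it is done.

Besides the shell and the picture viewer there is one more tool, called after "Call:" as name([rows], argument=value, ...), one row to a line, values as JSON. jog_arm: Moves the arm, as the interface text tells. Its arguments: {"type":"object","properties":{"grip":{"type":"array","items":{"type":"number"}},"dp":{"type":"array","items":{"type":"array","items":{"type":"number"}}},"yaw":{"type":"array","items":{"type":"number"}},"newtons":{"type":"number"}},"required":["grip","dp","yaw"]}

```bash
mkdir -p pics; ls; python3 - <<'E'
from plant import r
import cv2,pickle
s=r.read_state();print(s)
d={'s':s}
for n in("scene","side"):
    c=r.capture(n);d[n]=c
    print(n,c['camera_matrix'],c['k1'],c['rvec'],c['tvec'])
    cv2.imwrite(f'pics/{n}0.png',c['image'][:,:,::-1])
pickle.dump(d,open('d0.pkl','wb'))
E
```

```text
pics
{'clock': 0.0, 'qpos': array([-1.34299148,  0.46836897, -0.01160471,  1.60362434,  0.0060311 ,
        1.07143739, -0.05629284]), 'joint_vel': array([-5.73277301e-05,  4.08552301e-06,  1.07665247e-03, -5.60899886e-04,
       -1.16190833e-03,  7.77910548e-05, -1.55437054e-03]), 'tau': array([ 9.17126563e-04, -5.20566595e+01, -1.19860726e-02, -2.43749464e+01,
       -5.66593884e-02,  1.71995134e-02,  1.44070291e-04]), 'tcp_pos': array([0.17385928, 0.62605044, 0.4037451 ]), 'tcp_rot': array([-0.56249899,  0.56335391,  0.42744409, -0.42839095]), 'wrist_force': array([-0.58578392,  1.00208339,  0.43369008]), 'ft_torque': array([ 0.05335391, -0.01987459,  0.0009132 ]), 'opening': 0.09166881270114151}
scene [[469.63567893   0.         315.42019094]
 [  0.         469.63567893 191.5076422 ]
 [  0.           0.           1.        ]] -0.12510899080070045 [ 1.76584536  2.07639009 -0.5801434 ] [ 0.12989028 -0.42355916  1.29698462]
side [[447.99407169   0.         317.03178999]
 [  0.         447.99407169 192.086122  ]
 [  0.           0.           1.        ]] -0.09188946579668841 [ 0.09950046 -2.84445573  1.20571679] [0.56138366 0.09907085 0.73109937]
```

View pics/scene0.png

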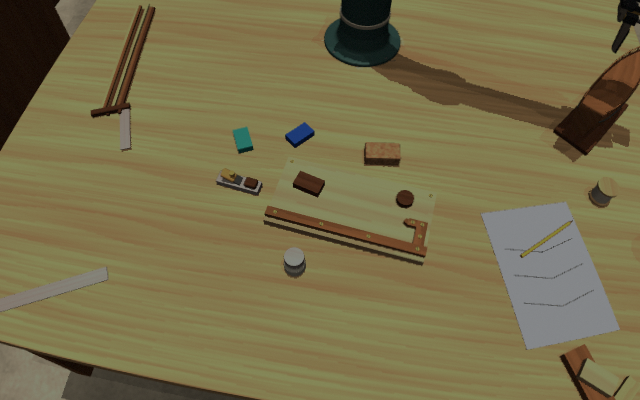

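View pics/side0.png

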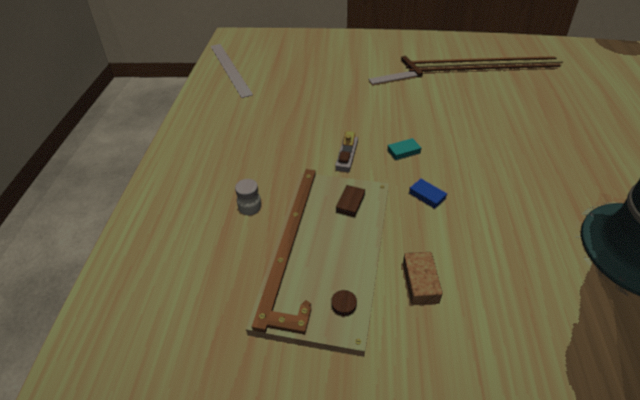

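The scene picture shows the board at about (265–435, 160–260). On it are the walnut block at (309,183), the disc at (405,198) and the nest at (415,235). The look-alikes are blue at (300,134) and turquoise at (243,139), both off the board. The block at (309,183), side view (351,200), is walnut-coloured, rectangular and on the board, so it fits the description. I'll confirm it in an enlarged crop.

```bash
python3 - <<'E'
import cv2,pickle,numpy as np
d=pickle.load(open('d0.pkl','rb'))
def crop(n,x0,y0,w,h,k,f):
    i=cv2.resize(d[n]['image'][y0:y0+h,x0:x0+w,::-1],None,fx=k,fy=k,interpolation=cv2.INTER_CUBIC)
    i=cv2.convertScaleAbs(i,alpha=1.3,beta=10)
    for a in range(0,w,20): cv2.putText(i,str(x0+a),(a*k,10),0,.35,(0,0,255));cv2.line(i,(a*k,12),(a*k,20),(0,0,255))
    for a in range(20,h,20): cv2.putText(i,str(y0+a),(0,a*k),0,.35,(0,0,255));cv2.line(i,(25,a*k),(32,a*k),(0,0,255))
    cv2.imwrite(f,i)
crop('scene',258,150,190,120,4,'pics/sc1.png')
crop('side',240,160,160,196,3,'pics/si1.png')
E
```

```text
(no output)
```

View pics/sc1.png

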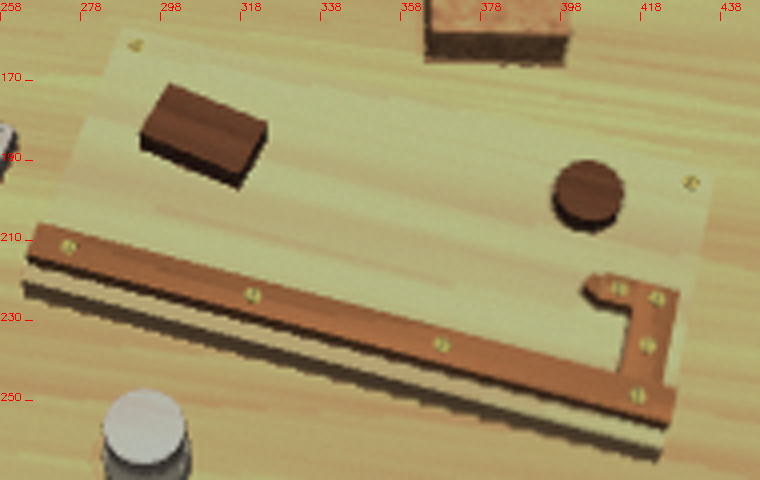

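View pics/si1.png

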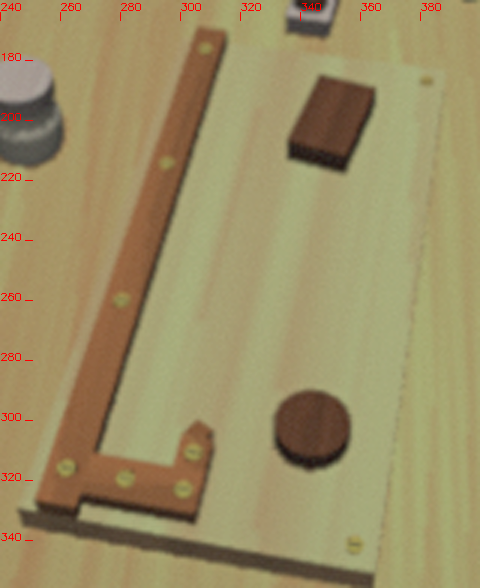

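The crops confirm the walnut block: it lies on the board, about 2 px per edge clear, and is not blue. I'll fit the board and block poses to the corner pixels from both cameras.

```bash
cat > h.py <<'E'
import numpy as np,cv2
from scipy.optimize import least_squares
from scipy.spatial.transform import Rotation as R
def rot(a): return np.array([[np.cos(a),-np.sin(a),0],[np.sin(a),np.cos(a),0],[0,0,1]])
def proj(c,P):  # fixed cameras
    D=np.array([c['k1'],0,0,0,0.]);return cv2.projectPoints(np.float64(P),c['rvec'],c['tvec'],c['camera_matrix'],D)[0][:,0]
def fit(obs,z,p0):
    """obs: list of (cam, Nx3 model mm, Nx2 px); pose x,y,yaw with base height z (m)"""
    def f(p): return np.concatenate([(proj(c,(rot(p[2])@(np.array(m)/1000).T).T+[p[0],p[1],z])-u).ravel() for c,m,u in obs])
    s=least_squares(f,p0,loss='soft_l1');return s.x,f(s.x)
def to_board(B,p): return rot(B[2]).T@(np.array([*p[:2],0])-[B[0],B[1],0])
E
python3 - <<'E'
from h import *
import pickle
d=pickle.load(open('d0.pkl','rb'))
S=lambda a:np.array(a)/4+[258,150]-.4
T=lambda a:np.array(a)/3+[240,160]-.35
bs=([[75,-170,29],[55,-170,29],[55,140,29],[16,140,29],[-85,-170,18],[-85,170,18],[85,170,0]],S([[27,258],[38,224],[619,368],[631,310],[120,28],[716,175],[660,460]]))
bt=([[75,-170,29],[55,-170,29],[55,140,29],[16,140,29],[-85,-170,18],[-85,170,18],[85,170,18]],T([[197,30],[226,33],[97,452],[172,467],[443,70],[375,572],[20,510]]))
m=[[-18,-30,16],[-18,30,16],[18,30,16],[18,-30,16],[18,30,0],[18,-30,0]]
ks=(m,S([[169,84],[267,124],[240,172],[141,133],[240,188],[141,148]]))
kt=(m[:4]+[[18,30,0],[-18,30,0]],T([[375,90],[345,160],[289,145],[320,75],[289,157],[344,172]]))
for nm,o in(('both',[('scene',bs,ks),('side',bt,kt)]),('scene',[('scene',bs,ks)]),('side',[('side',bt,kt)])):
    B,rb=fit([(d[n],*b) for n,b,k in o],0,[.3,.45,0]);K,rk=fit([(d[n],*k) for n,b,k in o],.018,[B[0],B[1],B[2]])
    k=to_board(B,K);print(nm,'board',B.round(4),'res',np.abs(rb).max().round(2),'blk',K.round(4),np.abs(rk).max().round(2),'in nest frame mm',(k*1000-[55,140,0]).round(1),'yaw',np.degrees(K[2]-B[2]).round(1))
    print(rb.reshape(-1,2).round(1).tolist())
s=d['s'];q=s['tcp_rot'];print(R.from_quat(q[[1,2,3,0]]).as_matrix().round(3))
np.save('B.npy',B)
E
```

```text
both board [ 0.5442  0.0345 -0.1202] res 1.33 blk [ 0.5084 -0.0641 -0.2851] 1.3 in nest frame mm [ -78.7 -242.2    0. ] yaw -9.4
[[-0.3, -0.7], [0.1, -0.2], [0.3, 0.9], [0.6, -1.1], [0.2, -0.2], [-0.3, -1.3], [-0.7, 0.5], [-1.0, -1.0], [-0.4, -0.8], [-1.1, 0.5], [0.5, 0.1], [0.5, -0.1], [0.7, 0.4], [-0.7, -0.1]]
scene board [ 0.5449  0.0346 -0.1192] res 1.16 blk [ 0.5086 -0.0642 -0.2804] 0.48 in nest frame mm [ -79.3 -242.5    0. ] yaw -9.2
[[-0.3, -0.3], [0.1, 0.2], [0.4, 1.2], [0.7, -0.9], [0.2, 0.1], [-0.3, -1.1], [-0.6, 0.7]]
side board [ 0.5439  0.0345 -0.1215] res 1.02 blk [ 0.5083 -0.0637 -0.2892] 1.47 in nest frame mm [ -78.4 -241.8    0. ] yaw -9.6
[[-0.6, -1.0], [-0.1, -0.8], [-0.9, 0.4], [0.6, 0.0], [0.8, -0.1], [0.8, 0.4], [-0.6, -0.2]]
[[ 0.268 -0.    -0.964]
 [ 0.964 -0.002  0.268]
 [-0.002 -1.    -0.   ]]
```

```bash
cat >> h.py <<'E'
B=np.array([0.5442,0.0345,-0.1202])
def n2w(x,y): return (rot(B[2])@np.array([x+55,y+140,0])/1000+[B[0],B[1],0])[:2]   # nest mm -> world m
def w2n(p): return to_board(B,p)[:2]*1000-[55,140]
def plan(s,pts,yaw=0):
    """pts: (x_nest,y_nest,tip_z mm) -> dp rows in units from current pose"""
    q=s['tcp_rot'];M=R.from_quat(q[[1,2,3,0]]).as_matrix()
    a=np.degrees(np.arctan2(M[1,0],M[0,0]))-np.degrees(B[2])-90
    print('now nest',w2n(s['tcp_pos']).round(1),'tip z',round(s['tcp_pos'][2]*1000-190,1),'angle of tool x vs board y',a.round(2),'=> yaw',(a/6).round(3),'F',s['wrist_force'].round(2),'t',s['clock'])
    for x,y,z in pts: print((x,y,z),(M.T@(np.array([*n2w(x,y),z/1000+.19])-s['tcp_pos'])/.025).round(2).tolist())
E
python3 - <<'E'
from h import *
from plant import r
import pickle
s=r.read_state()
plan(s,[(-150,250,214),(-122,0,214),(-122,-242,214),(-122,-242,60),(-122,-242,23)])
for p in([.45,.4],): print(w2n(p))
d=pickle.load(open('d0.pkl','rb'))
E
```

```text
now nest [-493.6  402.9] tip z 213.8 angle of tool x vs board y -8.63 => yaw -1.439 F [-0.73 -0.39 -0.06] t 0.1
(-150, 250, 214) [-3.98, 0.0, -14.51]
(-122, 0, 214) [-13.7, 0.02, -17.11]
(-122, -242, 214) [-23.27, 0.03, -18.57]
(-122, -242, 60) [-23.26, 6.19, -18.57]
(-122, -242, 23) [-23.26, 7.67, -18.57]
[-192.34770145  211.56720397]
```

Call:
jog_arm([
  [-1, 0, -3],
  [-2, 0, -6],
  [-3, 0, -9],
  [-3.5, 0, -11],
  [-4, 0, -13],
  [-4, 0, -14.5],
  [-5, 0, -14.8],
  [-6.5, 0, -15.2],
  [-8.5, 0, -15.7],
  [-10.5, 0, -16.2],
  [-12.5, 0, -16.8],
  [-14, 0, -17.2],
  [-16, 0, -17.5],
  [-18, 0, -17.8],
  [-20, 0, -18.1],
  [-22, 0, -18.4],
  [-23.27, 0, -18.57],
  [-23.27, 0, -18.57],
  [-23.27, 0, -18.57],
  [-23.27, 0, -18.57],
], grip=[1, 1, 1, 1, 1, 1, 1, 1, 1, 1, 1, 1, 1, 1, 1, 1, 1, 1, 1, 1], yaw=[-0.1, -0.2, -0.4, -0.6, -0.8, -1, -1.2, -1.44, -1.44, -1.44, -1.44, -1.44, -1.44, -1.44, -1.44, -1.44, -1.44, -1.44, -1.44, -1.44], newtons=10)

```text
clock: 2.1
tcp_pos: [0.4657, -0.0572, 0.4045]
tcp_rot: [0.529, -0.528, -0.47, 0.47]
wrist_force: [0.1, 0.4, -0.7]
opening: 0.0005
```

```bash
python3 - <<'E'
from h import *
from plant import r
plan(r.read_state(),[(-122,-242,60),(-122,-242,23),(-75,-242,23),(-50,-242,23),(-46,-242,23)])
E
```

```text
now nest [-121.9 -240.5] tip z 214.5 angle of tool x vs board y 0.11 => yaw 0.019 F [ 0.14  0.42 -0.66] t 2.1
(-122, -242, 60) [-0.06, 6.18, 0.0]
(-122, -242, 23) [-0.06, 7.66, 0.0]
(-75, -242, 23) [-0.07, 7.66, -1.88]
(-50, -242, 23) [-0.07, 7.66, -2.88]
(-46, -242, 23) [-0.07, 7.66, -3.04]
```

Call:
jog_arm([
  [-0.06, 1.2, 0],
  [-0.06, 2.5, 0],
  [-0.06, 4, 0],
  [-0.06, 5.2, 0],
  [-0.06, 6.2, 0],
  [-0.06, 6.8, 0],
  [-0.06, 7.2, 0],
  [-0.06, 7.5, 0],
  [-0.06, 7.6, 0],
  [-0.06, 7.6, 0],
], grip=[1, 1, 1, 1, 1, 1, 1, 1, 1, 1], yaw=[0, 0, 0, 0, 0, 0, 0, 0, 0, 0])

```text
clock: 3.1
tcp_pos: [0.4656, -0.0597, 0.2148]
tcp_rot: [-0.529, 0.529, 0.469, -0.469]
wrist_force: [0.7, -0.2, -1.3]
opening: 0.0006
```

```bash
python3 - <<'E'
from h import *
from plant import r
import cv2
plan(r.read_state(),[(-75,-242,23),(-55,-242,23),(-48,-242,23)])
c=r.capture('side');cv2.imwrite('pics/si2.png',cv2.resize(c['image'][160:356,240:440,::-1],None,fx=3,fy=3,interpolation=cv2.INTER_CUBIC))
E
```

```text
now nest [-121.7 -242.9] tip z 24.8 angle of tool x vs board y 0.04 => yaw 0.006 F [ 0.66 -0.22 -1.31] t 3.1
(-75, -242, 23) [0.04, 0.07, -1.87]
(-55, -242, 23) [0.04, 0.07, -2.67]
(-48, -242, 23) [0.03, 0.07, -2.95]
```

View pics/si2.png

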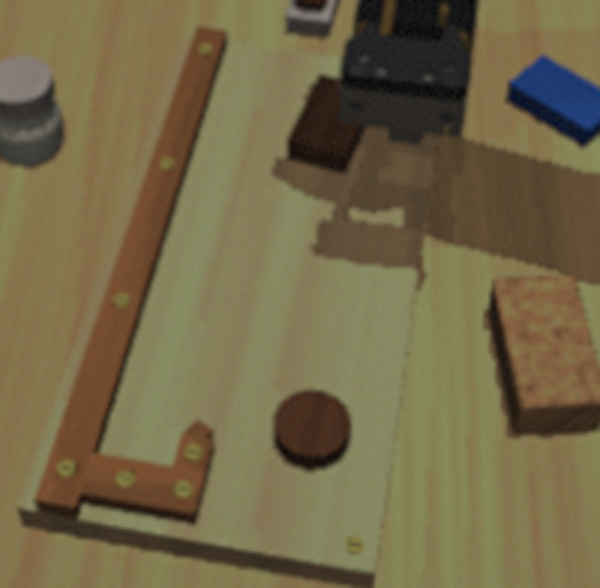

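The side view shows the closed fingers just robot-side of the block, which is at crop (328,125) and has not moved. I'll push it towards the fence.

Call:
jog_arm([
  [0.04, 0.04, -0.2],
  [0.04, 0.05, -0.4],
  [0.04, 0.05, -0.6],
  [0.04, 0.05, -0.75],
  [0.04, 0.05, -0.9],
  [0.04, 0.05, -1.05],
  [0.04, 0.05, -1.2],
  [0.04, 0.05, -1.35],
  [0.04, 0.05, -1.5],
  [0.04, 0.05, -1.65],
  [0.04, 0.05, -1.8],
  [0.04, 0.05, -1.95],
  [0.04, 0.05, -2.1],
  [0.04, 0.05, -2.25],
  [0.04, 0.05, -2.4],
  [0.04, 0.05, -2.55],
  [0.04, 0.05, -2.65],
  [0.04, 0.05, -2.75],
  [0.04, 0.05, -2.8],
  [0.04, 0.05, -2.8],
], grip=[1, 1, 1, 1, 1, 1, 1, 1, 1, 1, 1, 1, 1, 1, 1, 1, 1, 1, 1, 1], yaw=[0, 0, 0, 0, 0, 0, 0, 0, 0, 0, 0, 0, 0, 0, 0, 0, 0, 0, 0, 0])

```text
clock: 5.15
tcp_pos: [0.5352, -0.0674, 0.2134]
tcp_rot: [-0.529, 0.529, 0.469, -0.469]
wrist_force: [-0.3, 0.7, -0.3]
opening: 0.0006
```

```bash
python3 - <<'E'
from h import *
from plant import r
import cv2
plan(r.read_state(),[(-48,-242,23),(-46,-242,23),(-44,-242,23)])
E
```

```text
now nest [ -51.8 -242.2] tip z 23.4 angle of tool x vs board y 0.01 => yaw 0.001 F [-0.27  0.71 -0.3 ] t 5.15
(-48, -242, 23) [0.01, 0.02, -0.15]
(-46, -242, 23) [0.01, 0.02, -0.23]
(-44, -242, 23) [0.01, 0.02, -0.31]
```

Now creep to the fence in small steps, watching the force.

Call:
jog_arm([
  [0, 0, -0.05],
  [0, 0, -0.1],
  [0, 0, -0.15],
  [0, 0, -0.19],
  [0, 0, -0.23],
  [0, 0, -0.23],
], grip=[1, 1, 1, 1, 1, 1], yaw=[0, 0, 0, 0, 0, 0])

```text
clock: 5.75
tcp_pos: [0.5408, -0.068, 0.2134]
tcp_rot: [0.529, -0.529, -0.469, 0.469]
wrist_force: [-0.0, 0.2, -0.1]
opening: 0.0006
```

Call:
jog_arm([
  [0, 0, -0.04],
  [0, 0, -0.07],
  [0, 0, -0.07],
], grip=[1, 1, 1], yaw=[0, 0, 0])

```text
clock: 6.05
tcp_pos: [0.5415, -0.0681, 0.2132]
tcp_rot: [0.53, -0.528, -0.468, 0.47]
wrist_force: [-4.9, 0.6, 3.8]
opening: 0.0006
```

The force rose to 4.9 N against the fence at pusher x ≈ -45.5, as expected. I'll hold briefly, back off and look.

Call:
jog_arm([
  [0, 0, 0],
  [0, 0, 0],
  [0, 0, 0],
  [0, 0, 0.4],
  [0, 0, 0.8],
  [0, -1, 1.2],
  [0, -2.8, 1.2],
  [0, -4, 1.2],
], grip=[1, 1, 1, 1, 1, 1, 1, 1], yaw=[0, 0, 0, 0, 0, 0, 0, 0])

```text
clock: 6.85
tcp_pos: [0.5123, -0.0648, 0.3155]
tcp_rot: [-0.529, 0.53, 0.47, -0.468]
wrist_force: [0.9, -0.5, 0.4]
opening: 0.0003
```

```bash
python3 - <<'E'
from h import *
from plant import r
import cv2,pickle
s=r.read_state();d={}
for n in('scene','side'): d[n]=r.capture(n)
pickle.dump(d,open('d1.pkl','wb'))
a=cv2.resize(d['scene']['image'][155:255,258:358,::-1],None,fx=4,fy=4,interpolation=cv2.INTER_CUBIC)
b=cv2.resize(d['side']['image'][160:260,270:370,::-1],None,fx=4,fy=4,interpolation=cv2.INTER_CUBIC)
cv2.imwrite('pics/m3.png',np.hstack([a,b]))
plan(s,[(-48,-300,120),(-18,-300,120),(-18,-300,60),(-18,-300,23)])
# thumb plane rough location on bench
for px in([240,182],[252,186]):
    f=lambda p:(proj(d['scene'],[[p[0],p[1],.02]])[0]-px); print('plane',w2n(least_squares(f,[.5,-.1]).x))
E
```

```text
now nest [ -74.8 -242.4] tip z 125.5 angle of tool x vs board y -0.02 => yaw -0.003 F [ 0.86 -0.46  0.36] t 6.85
(-48, -300, 120) [-2.3, 0.22, -1.07]
(-18, -300, 120) [-2.3, 0.22, -2.27]
(-18, -300, 60) [-2.3, 2.62, -2.27]
(-18, -300, 23) [-2.3, 4.1, -2.26]
plane [ -43.80641734 -389.19848705]
plane [ -41.42490097 -360.22718836]
```

View pics/m3.png

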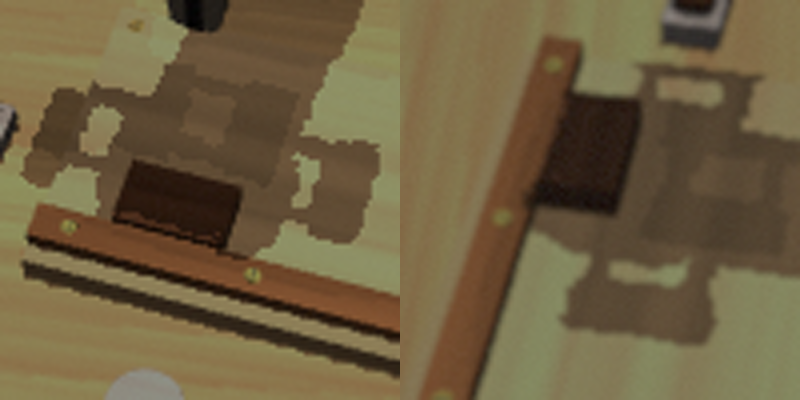

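The block lies flush with the fence in both views: scene crop (115–240, 160–248), side crop (540–640, 95–210). Next I'll locate its trailing end.

```bash
python3 - <<'E'
from h import *
import pickle
d=pickle.load(open('d1.pkl','rb'))
for n,px in(('scene',[290.3,194.8]),('scene',[318.6,201.6]),('side',[270+164/4,160+95/4]),('side',[270+238/4,160+98/4]),('side',[270+213/4,160+203/4])):
    f=lambda p:(proj(d[n],[[p[0],p[1],.034]])[0]-px); print(n,w2n(least_squares(f,[.5,-.1]).x).round(1))
E
```

```text
scene [ -35.6 -270. ]
scene [ -36.3 -207.9]
side [  -2.5 -265.5]
side [ -36.2 -269.5]
side [ -37.4 -202.7]
```

Call:
jog_arm([
  [-1.2, 0, -0.5],
  [-2.2, 0, -1.2],
  [-2.22, 0, -2.19],
  [-2.22, 0, -2.19],
  [-2.22, 1, -2.19],
  [-2.22, 2, -2.19],
  [-2.22, 2.8, -2.19],
  [-2.22, 3.4, -2.19],
  [-2.22, 3.8, -2.19],
  [-2.22, 4, -2.19],
  [-2.22, 4.1, -2.19],
  [-2.22, 4.1, -2.19],
], grip=[1, 1, 1, 1, 1, 1, 1, 1, 1, 1, 1, 1], yaw=[0, 0, 0, 0, 0, 0, 0, 0, 0, 0, 0, 0])

```text
clock: 8.15
tcp_pos: [0.5605, -0.1263, 0.2112]
tcp_rot: [-0.529, 0.529, 0.469, -0.469]
wrist_force: [-0.4, 0.7, 0.1]
opening: 0.0001
```

```bash
python3 - <<'E'
from h import *
from plant import r
plan(r.read_state(),[(-20,-288,23),(-19,-230,23),(-18,-150,23),(-17,-100,23),(-17,-85,23),(-17,-78,23)])
E
```

```text
now nest [ -19.5 -297.7] tip z 21.2 angle of tool x vs board y 0.01 => yaw 0.001 F [-0.43  0.69  0.06] t 8.15
(-20, -288, 23) [0.39, -0.07, 0.02]
(-19, -230, 23) [2.71, -0.07, -0.02]
(-18, -150, 23) [5.91, -0.07, -0.06]
(-17, -100, 23) [7.91, -0.07, -0.1]
(-17, -85, 23) [8.51, -0.07, -0.1]
(-17, -78, 23) [8.79, -0.07, -0.1]
```

Call:
jog_arm([
  [0.15, -0.06, 0],
  [0.3, -0.06, 0],
  [0.45, -0.06, 0],
  [0.65, -0.06, 0],
  [0.9, -0.06, 0],
  [1.15, -0.06, -0.01],
  [1.4, -0.06, -0.01],
  [1.65, -0.06, -0.02],
  [1.9, -0.06, -0.02],
  [2.15, -0.06, -0.03],
  [2.4, -0.06, -0.03],
  [2.65, -0.06, -0.03],
  [2.9, -0.06, -0.04],
  [3.15, -0.06, -0.04],
  [3.4, -0.06, -0.05],
  [3.65, -0.06, -0.05],
  [3.9, -0.06, -0.05],
  [4.1, -0.06, -0.06],
  [4.25, -0.06, -0.06],
  [4.3, -0.06, -0.06],
], grip=[1, 1, 1, 1, 1, 1, 1, 1, 1, 1, 1, 1, 1, 1, 1, 1, 1, 1, 1, 1], yaw=[0, 0, 0, 0, 0, 0, 0, 0, 0, 0, 0, 0, 0, 0, 0, 0, 0, 0, 0, 0])

```text
clock: 10.15
tcp_pos: [0.5748, -0.0192, 0.2124]
tcp_rot: [0.529, -0.529, -0.469, 0.469]
wrist_force: [0.3, -0.4, 0.1]
opening: 0.0001
```

```bash
python3 - <<'E'
from h import *
from plant import r
import cv2,pickle
s=r.read_state();d={}
for n in('scene','side'): d[n]=r.capture(n)
pickle.dump(d,open('d2.pkl','wb'))
a=cv2.resize(d['scene']['image'][165:265,330:430,::-1],None,fx=4,fy=4,interpolation=cv2.INTER_CUBIC)
b=cv2.resize(d['side']['image'][220:320,250:350,::-1],None,fx=4,fy=4,interpolation=cv2.INTER_CUBIC)
cv2.imwrite('pics/m4.png',np.hstack([a,b]))
plan(s,[(-17,-150,23),(-17,-100,23),(-17,-85,23),(-17,-78,23)])
E
```

```text
now nest [ -18.1 -189.6] tip z 22.4 angle of tool x vs board y 0.04 => yaw 0.007 F [ 0.33 -0.35  0.15] t 10.15
(-17, -150, 23) [1.59, -0.02, -0.05]
(-17, -100, 23) [3.59, -0.02, -0.05]
(-17, -85, 23) [4.19, -0.02, -0.05]
(-17, -78, 23) [4.47, -0.02, -0.05]
```

View pics/m4.png

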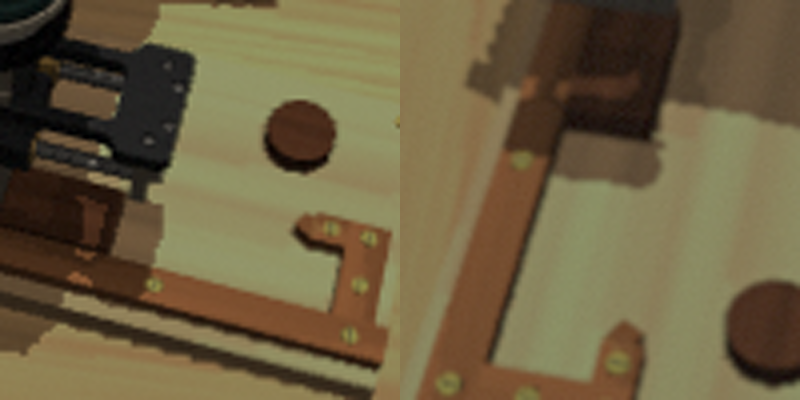

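The block stays flush with the fence: scene crop (0–125, 175–250), side crop (565–680, 20–135). The disc is untouched. Continuing into the nest.

Call:
jog_arm([
  [0.15, 0, 0],
  [0.4, 0, 0],
  [0.65, 0, 0],
  [0.9, 0, 0],
  [1.15, 0, -0.01],
  [1.4, 0, -0.01],
  [1.65, 0, -0.02],
  [1.9, 0, -0.02],
  [2.15, 0, -0.02],
  [2.4, 0, -0.02],
  [2.6, 0, -0.03],
  [2.8, 0, -0.03],
  [3.0, 0, -0.03],
  [3.2, 0, -0.04],
  [3.4, 0, -0.04],
  [3.55, 0, -0.04],
  [3.7, 0, -0.04],
  [3.85, 0, -0.05],
  [4.0, 0, -0.05],
  [4.05, 0, -0.05],
], grip=[1, 1, 1, 1, 1, 1, 1, 1, 1, 1, 1, 1, 1, 1, 1, 1, 1, 1, 1, 1], yaw=[0, 0, 0, 0, 0, 0, 0, 0, 0, 0, 0, 0, 0, 0, 0, 0, 0, 0, 0, 0])

```text
clock: 12.25
tcp_pos: [0.5882, 0.0812, 0.2124]
tcp_rot: [0.529, -0.529, -0.469, 0.469]
wrist_force: [0.9, -0.6, 0.4]
opening: 0.0006
```

Call:
jog_arm([
  [0.08, 0, 0],
  [0.16, 0, 0],
  [0.24, 0, 0],
  [0.3, 0, 0],
  [0.34, 0, 0],
  [0.34, 0, 0],
], grip=[1, 1, 1, 1, 1, 1], yaw=[0, 0, 0, 0, 0, 0])

```text
clock: 12.85
tcp_pos: [0.5892, 0.0892, 0.2125]
tcp_rot: [0.529, -0.529, -0.469, 0.469]
wrist_force: [-0.3, -0.9, 0.4]
opening: 0.0005
```

```bash
python3 - <<'E'
from h import *
from plant import r
plan(r.read_state(),[(-17,-78,23)])
E
```

```text
now nest [-16.9 -80.3] tip z 22.5 angle of tool x vs board y 0.02 => yaw 0.003 F [-0.3  -0.94  0.43] t 12.85
(-17, -78, 23) [0.09, -0.02, 0.0]
```

Call:
jog_arm([
  [0.04, 0, 0],
  [0.08, 0, 0],
  [0.1, 0, 0],
  [0.1, 0, 0],
], grip=[1, 1, 1, 1], yaw=[0, 0, 0, 0])

```text
clock: 13.25
tcp_pos: [0.5895, 0.0916, 0.2125]
tcp_rot: [-0.529, 0.529, 0.469, -0.469]
wrist_force: [0.2, 0.4, 0.3]
opening: 0.0008
```

Call:
jog_arm([
  [0.04, 0, 0],
  [0.06, 0, 0],
  [0.06, 0, 0],
], grip=[1, 1, 1], yaw=[0, 0, 0])

```text
clock: 13.55
tcp_pos: [0.5896, 0.0932, 0.2125]
tcp_rot: [-0.529, 0.529, 0.469, -0.469]
wrist_force: [0.6, 0.5, -0.3]
opening: 0.0004
```

Call:
jog_arm([
  [0.04, 0, 0],
  [0.06, 0, 0],
  [0.06, 0, 0],
], grip=[1, 1, 1], yaw=[0, 0, 0])

```text
clock: 13.85
tcp_pos: [0.5898, 0.0946, 0.2124]
tcp_rot: [-0.529, 0.529, 0.469, -0.469]
wrist_force: [-0.4, -1.8, -0.4]
opening: 0.0005
```

```bash
python3 - <<'E'
from h import *
from plant import r
import cv2,pickle
s=r.read_state();d={}
for n in('scene','side'): d[n]=r.capture(n)
pickle.dump(d,open('d3.pkl','wb'))
a=cv2.resize(d['scene']['image'][190:265,365:440,::-1],None,fx=5.2,fy=5.2,interpolation=cv2.INTER_CUBIC)
b=cv2.resize(d['side']['image'][265:340,250:325,::-1],None,fx=5.2,fy=5.2,interpolation=cv2.INTER_CUBIC)
cv2.imwrite('pics/m5.png',cv2.convertScaleAbs(np.hstack([a,b]),alpha=1.5))
plan(s,[(-17,-74,23)])
E
```

```text
now nest [-16.9 -74.8] tip z 22.4 angle of tool x vs board y 0.02 => yaw 0.003 F [-0.39 -1.84 -0.36] t 13.85
(-17, -74, 23) [0.03, -0.02, 0.0]
```

View pics/m5.png

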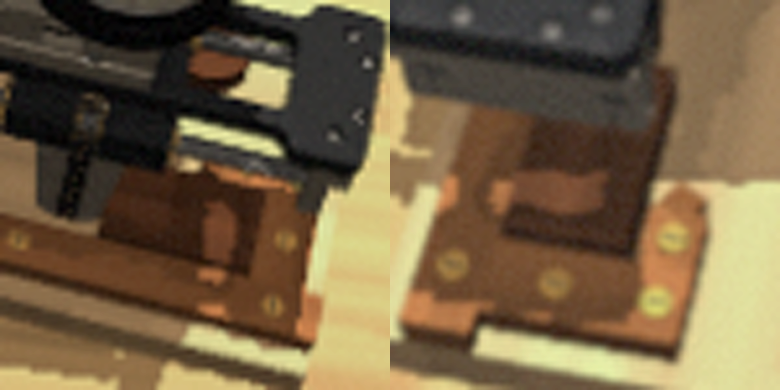

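The block is in the nest: in the side crop its leading edge is at about (505–630, 240), by the stop, and contact is just starting (-1.8 N). One more small press.

Call:
jog_arm([
  [0.03, 0, 0],
  [0.05, 0, 0],
  [0.05, 0, 0],
  [0.05, 0, 0],
], grip=[1, 1, 1, 1], yaw=[0, 0, 0, 0])

```text
clock: 14.35
tcp_pos: [0.5899, 0.0958, 0.2124]
tcp_rot: [0.529, -0.529, -0.469, 0.469]
wrist_force: [0.6, -0.7, -0.6]
opening: 0.001
```

Call:
jog_arm([
  [0.03, 0, 0],
  [0.06, 0, 0],
  [0.06, 0, 0],
  [0.06, 0, 0],
], grip=[1, 1, 1, 1], yaw=[0, 0, 0, 0])

```text
clock: 14.75
tcp_pos: [0.59, 0.0963, 0.2124]
tcp_rot: [-0.529, 0.529, 0.469, -0.469]
wrist_force: [-1.4, -4.8, 1.5]
opening: 0.0005
```

```bash
python3 - <<'E'
from h import *
from plant import r
s=r.read_state();plan(s,[]);print(s['ft_torque'])
E
```

```text
now nest [-16.9 -73.1] tip z 22.4 angle of tool x vs board y -0.04 => yaw -0.006 F [-1.36 -4.82  1.49] t 14.75
[-1.09479127  0.34765506  0.01854848]
```

Firm contact with the stop: -4.8 N, stalled. I'll back off along -y, lift and look.

Call:
jog_arm([
  [-0.2, 0, 0],
  [-0.6, 0, 0],
  [-1, 0, 0.05],
  [-1.2, -0.8, 0.2],
  [-1.8, -2, 1.5],
  [-2, -3, 3],
  [-3, -4, 4.5],
  [-4, -5, 6],
  [-5, -6, 7],
  [-6, -6, 7],
  [-6, -6, 7],
], grip=[1, 1, 1, 1, 1, 1, 1, 1, 1, 1, 1], yaw=[0, 0, 0, 0, 0, 0, 0, 0, 0, 0, 0])

```text
clock: 15.85
tcp_pos: [0.3973, -0.0334, 0.3637]
tcp_rot: [-0.53, 0.531, 0.469, -0.467]
wrist_force: [0.3, -0.6, 0.7]
opening: 0.0005
```

```bash
python3 - <<'E'
from h import *
from plant import r
import cv2,pickle
s=r.read_state();d={}
for n in('scene','side'): d[n]=r.capture(n)
pickle.dump(d,open('d4.pkl','wb'))
a=cv2.resize(d['scene']['image'][200:260,365:425,::-1],None,fx=6.5,fy=6.5,interpolation=cv2.INTER_CUBIC)
b=cv2.resize(d['side']['image'][270:330,255:315,::-1],None,fx=6.5,fy=6.5,interpolation=cv2.INTER_CUBIC)
cv2.imwrite('pics/m6.png',cv2.convertScaleAbs(np.hstack([a,b]),alpha=1.5))
plan(s,[(-70,-52,80),(-70,-52,23),(-48,-52,23)])
E
```

```text
now nest [-192.7 -225. ] tip z 173.7 angle of tool x vs board y -0.27 => yaw -0.046 F [ 0.26 -0.55  0.7 ] t 15.85
(-70, -52, 80) [6.94, 3.77, -4.86]
(-70, -52, 23) [6.93, 6.05, -4.85]
(-48, -52, 23) [6.94, 6.06, -5.73]
```

View pics/m6.png

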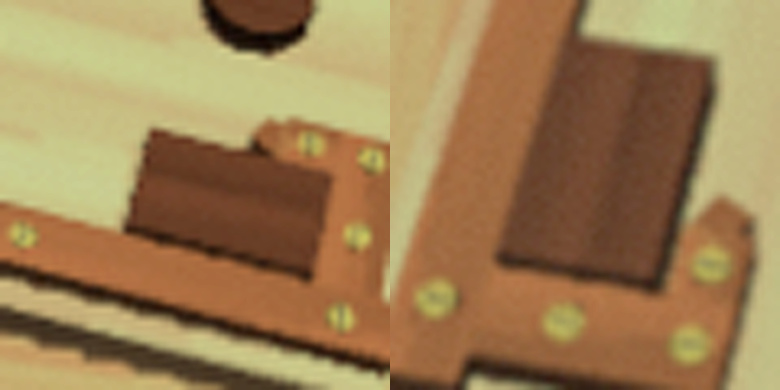

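```bash
python3 - <<'E'
from h import *
import pickle
d=pickle.load(open('d4.pkl','rb'))
S=lambda a:np.array(a)/6.5+[365,200]-.42
T=lambda a:(np.array(a)-[390,0])/6.5+[255,270]-.42
m=[[-18,-30,16],[-18,30,16],[18,30,16],[18,-30,16]]
us=S([[152,128],[330,178],[310,270],[127,228]]);ut=T([[715,58],[660,278],[498,257],[579,38]])
# stop/keeper/fence reference: inner corner seen above block edge
for nm,o in(('both',[(d['scene'],m,us),(d['side'],m,ut)]),('scene',[(d['scene'],m,us)]),('side',[(d['side'],m,ut)])):
    K,rk=fit(o,.018,[.6,.14,-.12]);print(nm,w2n(K).round(1),np.degrees(K[2]-B[2]).round(1),np.abs(rk).max().round(2))
# predicted seated vs seen, drawn
for n,u,inv in(('scene',us,lambda p:(p+.42-[365,200])*6.5),('side',ut,lambda p:(p+.42-[255,270])*6.5+[390,0])):
    P=np.array([[*n2w(x,y),z] for x,y,z in((-36,-60,.034),(-36,0,.034),(0,0,.034),(0,-60,.034),(0,0,.029),(-39,0,.029),(-39,-18,.029),(0,-60,.029))]);print(n,inv(proj(d[n],P)).round(0).tolist())
E
```

```text
both [-18.6 -30.4] 0.2 2.12
scene [-17.  -30.5] -0.4 0.77
side [-19.3 -30.3] -0.1 1.55
scene [[150.0, 126.0], [335.0, 172.0], [315.0, 272.0], [126.0, 224.0], [313.0, 279.0], [334.0, 172.0], [278.0, 158.0], [124.0, 231.0]]
side [[714.0, 58.0], [654.0, 283.0], [494.0, 256.0], [563.0, 34.0], [496.0, 268.0], [669.0, 298.0], [687.0, 227.0], [565.0, 47.0]]
```

The block measures (-18.6, -30.4) mm and 0.2° in the nest frame. No strip of board shows between block and fence or block and stop in either view, so I'm handing in.

```bash
python3 -c "
from plant import r
s=r.read_state();print(s['clock'],s['wrist_force']);print(r.hand_in())"
```

```text
15.95 [-0.53259541 -0.3211628   0.12241313]
the job is handed in; nothing more can be done
None
```

I pushed the walnut block with the closed fingertips until it lay flat against the fence, then slid it along the fence into the nest. I handed in at about 16 s of the 45 s limit; hand-in gave no verdict.

- **Against the fence:** it lay flush in both camera views with its centre about 238 mm before the stop. I pressed it there with about 5 N.
- **At the stop:** the pusher stalled at 4.8 N. This came about 5 mm further along than I had worked out from the finger size, so I judged contact by the force.
- **Final position:** fitting both cameras put the block at x = -18.6, y = -30.4 mm and 0.2° in the nest frame. No gap to the fence or stop was visible.
- **Disagreement:** for x, the scene camera alone gave -17.0 mm and the side camera alone -19.3 mm. Both are inside the limits, and the spread is about the calibration error. The largest pixel error in the combined fit was 2.1 px. I did not do a final sideways press to confirm the fence contact.
- **Other objects:** the disc looked undisturbed in the pictures, and I kept clear of the plane, cork block and jar. I did not measure any of them again. The arm was raised and clear at hand-in.

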